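# Hold a faceplate down on a sprung gluing fixture

## Robot

A 6-joint arm with a two-finger parallel gripper is mounted at the origin on the work surface. World frame = base frame: x ahead of the robot, y to its left, z up, the work surface at z = 0. Lengths are in m, angles in rad, forces in N, time in s.
With the tool pointing down it reaches from about 0.375 to 0.9 m from the base axis. Payload 3.1 kg.
Tool frame: the origin (TCP) lies at the very end of the fingers, on their centre line; the grasp point (between the pads) lies 19 mm behind it; z points along the fingers, y is the line along which they close (so a half turn about z gives the same grasp; the last joint's range is limited). The gripper opens to 85 mm and grips with 20 to 120 N. Pads are 22 mm wide; open, the fingers measure 114 mm over their backs; the gripper's body (76 mm by 85 mm) begins 54 mm behind the grasp point. The pads swing forward as they close: fully open they stand 13 mm farther back than shut.
Start: joints at [1.123, 0.527, 1.433, -0, 1.181, -0.178], TCP at [0.166, 0.603, 0.21] pointing down, gripper open.
Joint ranges: [-3.08, 3.08], [-0.75, 2.2], [0.22, 2.44], [-1.43, 4.57], [0, 2.65], [-2.85, 2.85]. Speed limits (rad/s): [2.79, 2.79, 3.14, 3.14, 3.14, 3.14].

## Interface

Orientations are given as a unit quaternion [x, y, z, w].
In Python, from station import sense, snapshot, camera_params, sign_off gives the robot as it stands.
- The arm moves only by the shell command python3 -m handwheel 'ROWS' [OPENING] [FORCE]. ROWS is JSON, a list that holds one entry, the list of rows, each a list of 4 numbers: the shift along the tool's x, y, z in units of 25 mm (1.0 is 25 mm), then the turn about the tool's z in units of 6 degrees (1.0 is 6 degrees). A call has 1 to 20 rows; each row shifts and turns the commanded pose from where the row before left it, along the tool's axes as they then stand; what a row does not reach is not made up. A row lasts 1/8 s, in which the tool goes at most 62.5 mm and 10.7 degrees, less where a joint would pass 70% of its speed; a pose out of reach is approached as far as the arm can. A call is refused whole if a number of a shift passes 1 or a number of a turn 1, either way. A call with a gripper value outside its range is refused whole. OPENING is the finger opening in mm, from 0 to 85.4, set as the call begins (- or left out, the last holds). The fingers move at their own pace and stop on an object; FORCE is the grip in N (left out, the last holds). Time passes only in rows, so rows that do not move let the fingers close. It gives the time, the measured TCP pose, the force, the opening and the grip force at its end, in the units of the state.
- sense(): the state, without advancing time (a new reading comes with each control period).
- snapshot(name): name is "side" or "top"; returns (picture, depth): 400x640x3 uint8, red, green, blue; 400x640 float32, m along the optical axis (not along the pixel's ray), 0 where there is no reading.
- camera_params(name): a dict with "mtx" (3x3 intrinsics, pixels), "D" ([k1, k2, p1, p2, k3] as OpenCV has them; the pictures are not rectified), "extrinsics" (4x4, takes a point from camera to world coordinates). Camera axes: x right, y up, looking along -z (the intrinsics and any distortion apply to the point x, -y, -z); pixel columns grow to the right and rows downward; lengths in m; the calibration is good to about 2 mm. A picture is of the moment at which its call begins. camera_params takes no time and is no camera call.
- sign_off(): hands the job in; it is judged then, once.
The state is a dict: "t": time; "q": joint angles; "qd": joint speeds; "tau": joint torques, N m; "tcp_pos": TCP position; "tool_rot": TCP orientation; "force": force on the tool from outside, world axes, zero at the start; "ft_torque": the same for the moment, N m; "finger_gap": opening from 0.0 (shut) to 1.0 (fully open); "gripper_force": force on a finger pad.
Only numpy, scipy, OpenCV 4.12 (cv2) and the standard library are available. Lean on these libraries where they do the work, as an engineer would, in place of code of your own. Each camera call takes 0.05 s, during which the arm holds its last target. There are 200 camera calls.

## Task

Pick up the drilled plywood faceplate by its pale wooden hub, lower its two holes over the two pegs of the blue gluing fixture, and press it down against the spring plunger until the plate sits flat and firm on both red stops, without forcing it. Finish while still holding it pressed down there: do not let go, or the spring will lift it. Leave the dark faceplate and everything else on the bench where they are.

Things in the scene. Friction and masses are not known exactly. Their poses are not given: they have to be found in the camera images.
- blank: the faceplate to use: pale plywood plate 84 (x) x 150 (y) x 18 mm, lying flat, with an upright pale round hub, 48 mm diameter, 65 mm tall, on its centre (hub top 83 mm above the underside). Two 15 mm through holes at y = +55 and -55 mm, x = 0, one each side of the hub. Origin: centre of the underside; z up. Same after half a turn. 0.2 to 0.33 kg. May lie on either side of the dark one.
- dark_blank: bystander: faceplate of the same size with a dark hub and a brown plate without holes. Origin: centre of its underside.
- fixture: blue gluing fixture fixed to the bench, bed 110 (x) x 190 (y) x 30 mm tall. Two upright steel pegs, 12 mm diameter, at y = +55 and -55 mm, x = 0, cylindrical up to z = 70 mm, then tapering to a 5 mm tip at z = 80 mm. Origin: centre of the bed's underside on the bench; z up, y along the line of the pegs. A brass sprung plunger stands in the middle.
- stops: the two red stop bars on the fixture, each 76 (x) x 26 (y) mm, around the foot of each peg; flat tops 45 mm above the bench: the plate's hard stop. Origin: same as the fixture's.
- plunger (a joint): travel in m of the brass plunger (26 mm diameter), 0 = up, grows as it is pressed down. Its top is 59 mm above the bench at 0, so a plate let down on it rests clear of the stops; it is 14 mm down when the plate meets them. Spring about 5.5 N at 0 and 10.5 N at 14 mm; the plate's weight alone does not push it down.
- glue: bystander: white glue bottle, 52 mm in diameter, 150 mm tall. Origin: centre of its underside.
- finish_can: bystander: pale can with a yellow band, 84 mm in diameter, 100 mm tall. Origin: centre of its underside.
- mug: bystander: black mug, 80 mm in diameter, 100 mm tall. Origin: centre of its underside.
- mallet: bystander: hammer 260 mm long, lying down.
- screwdriver: bystander: screwdriver, lying down.
- knob_turned: bystander: small dark turned wooden knob, 44 mm wide, 60 mm tall. Origin: centre of its underside.
Mind the look-alikes: they are no part of the job. Of the things shaped like the blank, the plywood one is meant. Several things have the shape of the fixture; the one meant has the colours described above.

How it is judged:
By the outcome, as a careful person would: the job done as asked, in the order asked, and still so for the second after the job is handed in, while the arm keeps its last pose, push and grip.
It also fails if it takes over 45 s, if anything falls off the work surface, if the arm or the gripper's body presses on something with over 40 N, if the wrist force passes 120 N, or if a joint passes its speed limit or range.

## Working session

There is one attempt and no reset: what is moved stays moved. The work goes in short steps, Python scripts to look and compute and a shell command to move; the robot and the scene stay as the last step left them, time stands still between calls to the robot, and variables do not carry over. Pictures are saved under pics/ and viewed, at most 10 in all, crops included, and the job is handed in when it is done.

```bash
mkdir -p pics; cat > h.py <<'E'
import numpy as np, cv2
from station import sense, snapshot, camera_params
def world(name, depth):
    p=camera_params(name); h,w=depth.shape
    u,v=np.meshgrid(np.arange(w),np.arange(h))
    n=cv2.undistortPoints(np.stack([u,v],-1).reshape(-1,1,2).astype(np.float64),np.array(p["mtx"]),np.array(p["D"])).reshape(h,w,2)
    c=np.stack([n[...,0]*depth,-n[...,1]*depth,-depth,np.ones_like(depth)],-1)
    return (c@np.array(p["extrinsics"]).T)[...,:3]
E
python3 - <<'E'
from h import *
for n in("top","side"):
    a,d=snapshot(n); cv2.imwrite(f"pics/{n}0.png",a[...,::-1]); np.savez(f"{n}0.npz",a=a,W=world(n,d),d=d)
    print(n,np.array(camera_params(n)["extrinsics"])[:3].round(3).tolist())
s=sense();print(s["tcp_pos"],s["tool_rot"],s["force"],s["finger_gap"],s["t"])
E
```

```text
top [[-0.013, 0.99, -0.141, 0.375], [-1.0, -0.016, -0.019, -0.041], [-0.021, 0.14, 0.99, 1.199]]
side [[0.934, 0.254, -0.25, 0.175], [-0.356, 0.685, -0.636, -0.956], [0.009, 0.683, 0.73, 1.155]]
[0.16564686 0.60194211 0.20942159] [ 1.33974724e-01  9.90984263e-01 -9.36321336e-04 -2.94474047e-04] [-0.1128788  -0.40420697 -0.5984471 ] 1.0004526974670902 0.1
```

View pics/top0.png

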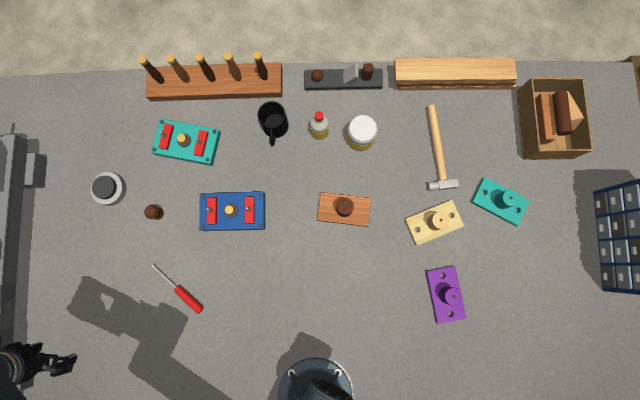

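View pics/side0.png

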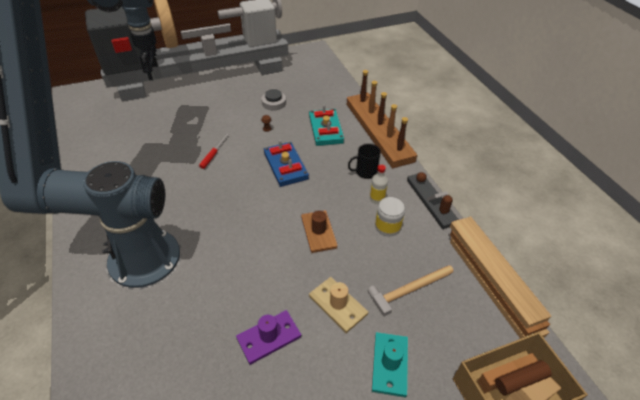

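The top view shows the pale blank with its hub at about (437,219), the blue fixture with red stops at (232,211), and the dark blank at (344,209). The mallet head is near the blank at (442,185). The side view agrees.

```bash
cat > m.py <<'E'
from h import *
def rect(P):
    (c,s,a)=cv2.minAreaRect((P[:,:2]*1000).astype(np.float32)); return np.round(c,1),np.round(s,1),round(a,2)
def roi(W,x,y,r): return (np.hypot(W[...,0]-x,W[...,1]-y)<r)
if __name__=="__main__":
  for n in("top","side"):
    f=np.load(f"{n}0.npz");W=f["W"];a=f["a"].astype(int);z=W[...,2]
    T=np.load("top0.npz")["W"]
    c=T[219,437]; m=roi(W,c[0],c[1],.13)
    print(n,"blank",c.round(3),"z plate med",np.median(z[m&(z>.01)&(z<.03)]).round(4))
    pale=(a[...,0]>a[...,2]+35)
    P=W[m&pale&(z>.012)&(z<.026)];print(" plate",len(P),rect(P))
    H=W[m&(z>.075)&(z<.09)];print(" hubtop",len(H),rect(H),H.mean(0).round(4))
    c=T[211,232]; m=roi(W,c[0],c[1],.14)
    blue=(a[...,2]>a[...,0]+40)
    P=W[m&blue&(z>.022)&(z<.036)];print(" bed",len(P),rect(P),P[:,2].mean())
    red=(a[...,0]>a[...,2]+70)&(a[...,0]>2*a[...,1])
    M=(m&red&(z>.038)&(z<.052)).astype(np.uint8);k,L,st,_=cv2.connectedComponentsWithStats(M)
    for i in range(1,k):
        if st[i,4]>30: print(" stop",rect(W[L==i]),W[L==i][:,2].mean())
    P=W[m&(z>.062)&(z<.09)];print(" pegs",P.round(4).tolist()[:14])
    P=W[m&(z>.055)&(z<.063)&~red&~blue];print(" plunger",rect(P) if len(P)>3 else 0)
E
python3 m.py
python3 - <<'E'
import cv2,numpy as np
a=cv2.imread('pics/top0.png')
b=np.hstack([cv2.resize(a[180:260,390:480],None,fx=4.4,fy=4.4,interpolation=2),cv2.resize(a[180:260,187:277],None,fx=4.4,fy=4.4,interpolation=2)])
cv2.imwrite('pics/crop.png',b)
E
```

```text
top blank [ 0.485 -0.345  0.082] z plate med 0.0189
 plate 1141 (array([ 514.1, -341.8]), array([153., 153.]), 21.95)
 hubtop 247 (array([ 482.3, -354.9]), array([47.6, 45. ]), 89.91) [ 0.4822 -0.3537  0.0834]
 bed 1589 (array([524.9, 236.7]), array([190. , 109.6]), 89.94) 0.030435513280381143
 stop (array([524.8, 180.6]), array([73.6, 24.9]), 0.58) 0.04563032005703935
 stop (array([523.6, 290.5]), array([73.4, 25.9]), 1.14) 0.04533169718405672
 pegs [[0.5335, 0.2374, 0.0621], [0.5307, 0.2402, 0.0621], [0.5271, 0.1818, 0.0825], [0.5272, 0.1792, 0.0813], [0.5281, 0.1778, 0.0741], [0.5258, 0.2913, 0.0839], [0.5264, 0.2898, 0.0796], [0.5268, 0.2879, 0.0761], [0.5279, 0.2876, 0.0675], [0.5275, 0.2369, 0.064], [0.5244, 0.1819, 0.0816], [0.5245, 0.1794, 0.0805], [0.5249, 0.1772, 0.0773], [0.5252, 0.1749, 0.0743]]
 plunger (array([524.8, 231.5]), array([110.7,  23.4]), 82.16)
side blank [ 0.485 -0.345  0.082] z plate med 0.0179
 plate 1125 (array([ 512. , -345.6]), array([153.2, 154.4]), 20.8)
 hubtop 244 (array([ 482.2, -358. ]), array([49.8, 45.6]), 52.99) [ 0.4823 -0.3589  0.0831]
 bed 536 (array([524.5, 226.5]), array([106.8, 186.9]), 0.14) 0.0296272944344447
 stop (array([524.9, 286.1]), array([73. , 30.2]), 1.1) 0.044733384651036406
 stop (array([525.9, 176.7]), array([73.3, 29.8]), 0.01) 0.04472410972104445
 pegs [[0.5262, 0.289, 0.0801], [0.523, 0.2915, 0.0744], [0.5262, 0.2899, 0.0748], [0.5293, 0.2877, 0.0756], [0.5215, 0.2871, 0.0737], [0.523, 0.2791, 0.0795], [0.5281, 0.2841, 0.0742], [0.5205, 0.2842, 0.0716], [0.5245, 0.2855, 0.0694], [0.5284, 0.2862, 0.0678], [0.5215, 0.2888, 0.063], [0.5251, 0.2884, 0.0623], [0.5285, 0.287, 0.0624], [0.5264, 0.2351, 0.063]]
 plunger (array([525.2, 230.2]), array([117.6,  23. ]), 84.82)
```

View pics/crop.png

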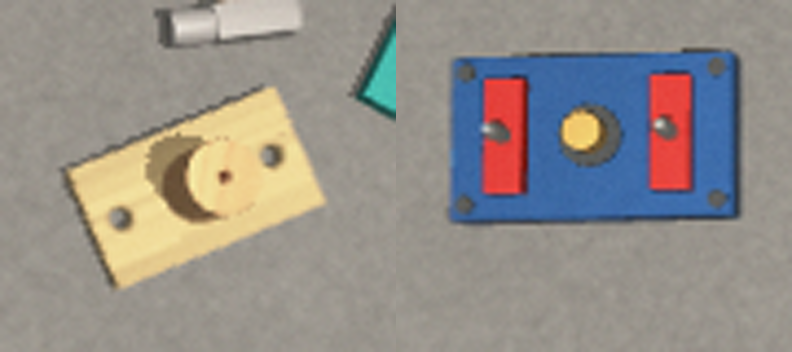

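Left of the crop is the plywood plate with its hub and both holes. Right is the blue fixture with pegs near (497,130) and (665,125) and the brass plunger in the middle. I'll refine the poses next.

```bash
cat > m2.py <<'E'
from m import *
for n in("top","side"):
    f=np.load(f"{n}0.npz");W=f["W"];a=f["a"].astype(int);z=W[...,2]
    m=roi(W,.482,-.356,.095)
    M=(m&(z>.012)&(z<.024)&(a[...,0]>a[...,2]+25)).astype(np.uint8)
    k,L,st,_=cv2.connectedComponentsWithStats(M);i=1+np.argmax(st[1:,4])
    P=W[L==i];print(n,"plate",st[i,4],rect(P))
    # holes: dark spots inside the plate
    c,s,ang=cv2.minAreaRect((P[:,:2]*1000).astype(np.float32))
    C=np.array(c)/1000
    yaw=np.deg2rad(22)
    u=np.array([-np.sin(yaw),np.cos(yaw)])
    g=a.sum(-1)
    for sg in(1,-1):
        h=C+sg*.055*u; r=roi(W,h[0],h[1],.013)&(z<.03)
        w=np.clip(400-g,0,None)*r
        print("  hole",(W[...,:2]*w[...,None]).sum((0,1))/w.sum(), int(r.sum()), int(g[r].min()))
    # fixture bed incl. everything above 25mm except hidden
    m=roi(W,.525,.234,.14)&(z>.027)&(z<.034)
    print("  bed",rect(W[m]))
    e=[]
    red=(a[...,0]>a[...,2]+70)&(a[...,0]>2*a[...,1])&roi(W,.525,.234,.14)&(abs(z-.045)<.0025)
    for sgn in(1,-1):
        Q=W[red&(sgn*(W[...,1]-.234)>0)];e.append((np.percentile(Q[:,:2],2,axis=0)+np.percentile(Q[:,:2],98,axis=0))/2)
    e=np.array(e);d=e[0]-e[1];print("  stops",e.round(4).tolist(),"mid",e.mean(0).round(4),"yaw",np.rad2deg(np.arctan2(-d[0],d[1])),np.linalg.norm(d))
E
python3 m2.py
```

```text
top plate 1133 (array([ 482.4, -354.3]), array([ 84.8, 152.8]), 20.9)
  hole [ 0.46295416 -0.30850971] 62 259
  hole [ 0.5044988  -0.41206849] 57 251
  bed (array([524.7, 237.2]), array([110.6, 190.7]), 0.46)
  stops [[0.5237, 0.2911], [0.5249, 0.1805]] mid [0.5243 0.2358] yaw 0.6217655890987049 0.11051983810721268
side plate 1121 (array([ 482.2, -357.1]), array([ 90.2, 153.3]), 19.76)
  hole [ 0.46473514 -0.29823102] 56 280
  hole [ 0.50539565 -0.40205853] 65 291
  bed (array([526.1, 231.1]), array([110.2, 196.2]), 0.14)
  stops [[0.5234, 0.2849], [0.5245, 0.1767]] mid [0.524  0.2308] yaw 0.5546347868432587 0.10826302397198431
```

```bash
python3 -m handwheel '[[[0,0,0,1],[0,0,0,1],[0,0,0,1],[0,0,0,1],[0,0,0,1],[0,0,0,1],[0,0,0,1],[0,0,0,1],[0,0,0,0.88],[-1,0.1,0,0],[-1,0.1,0,0],[-1,0.1,0,0],[-1,0.1,0,0],[-1,0.1,0,0],[-1,0.1,0,0],[-1,0.1,0,0],[-1,0.1,0,0],[-1,0.1,0,0],[-1,0.1,0,0]]]' 85
cat > go.py <<'E'
import sys
from h import *
from scipy.spatial.transform import Rotation as R
s=sense();r=R.from_quat(s["tool_rot"]);p=np.array(s["tcp_pos"])
M=r.as_matrix();yaw=np.degrees(np.arctan2(M[1,1],M[0,1]))
print("t",s["t"],"p",p.round(4),"yaw(tool y)",yaw.round(2),"tilt",M[:,2].round(4),"F",np.round(s["force"],2),"T",np.round(s["ft_torque"],2),"gap",round(s["finger_gap"]*85.4,1),"grip",s["gripper_force"],"q",np.round(s["q"],2))
if len(sys.argv)>3:
    d=M.T@(np.array([float(v) for v in sys.argv[1:4]])-p);print("units",(d/.025).round(3))
if len(sys.argv)>4: print("turn units",(yaw-float(sys.argv[4]))/6)
E
python3 go.py 0.482 -0.356 0.12 21.3
```

```text
t: 2.48
tcp_pos: [0.2802, 0.3778, 0.21]
tool_rot: [0.564, 0.826, -0.0, -0.0]
force: [-0.6, 0.5, -0.4]
finger_gap: 0.996
gripper_force: 0.0
t 2.475 p [0.2802 0.3778 0.21  ] yaw(tool y) 21.33 tilt [-5.e-04 -5.e-04 -1.e+00] F [-0.56  0.46 -0.41] T [0.04 0.   0.09] gap 85.0 grip 0.0 q [ 0.69  0.32  1.81 -0.    1.01  0.32]
units [-30.277  -3.153   3.612]
turn units 0.004469110701330455
```

```bash
python3 -m handwheel '[[[-1,0.4,0,0],[-1,0.4,0,0],[-1,0.4,0,0],[-1,0.4,0,0],[-1,0.4,0,0],[-1,0.4,0,0],[-1,0.4,0,0],[-1,0.4,0,0],[-1,0.4,0,0],[-1,0.4,0,0],[-1,-0.35,0,0],[-1,-0.35,0,0],[-1,-0.35,0,0],[-1,-0.35,0,0],[-1,-0.35,0,0],[-1,-0.35,0,0],[-1,-0.35,0,0],[-1,-0.35,0,0],[-1,-0.35,0,0],[-1,-0.35,0,0]]]' 85
python3 -m handwheel '[[[-1,-0.35,0,0],[-1,-0.35,0,0],[-1,-0.35,0,0],[-1,-0.35,0,0],[-1,-0.35,0,0],[-1,-0.35,0.2,0],[-1,-0.35,0.4,0],[-1,-0.35,0.6,0],[-1,-0.35,0.8,0],[-1,-0.35,0.8,0],[0,0,0.8,0],[0,0,0,0],[0,0,0,0]]]'
python3 go.py 0.482 -0.356 0.03 21.3
python3 - <<'E'
from h import *
for n in("top","side"):
    a,d=snapshot(n);cv2.imwrite(f"pics/{n}1.png",a[...,::-1])
a=[cv2.imread(f"pics/{n}1.png") for n in("top","side")]
b=np.hstack([cv2.resize(a[0][150:280,370:500],None,fx=3,fy=3),cv2.resize(a[1][220:350,270:400],None,fx=3,fy=3)]);cv2.imwrite("pics/c1.png",b)
E
```

```text
t: 4.97
tcp_pos: [0.4732, -0.0832, 0.21]
tool_rot: [0.564, 0.826, -0.0, -0.0]
force: [0.3, -0.7, 0.3]
finger_gap: 0.998
gripper_force: 0.0
t: 6.6
tcp_pos: [0.483, -0.3472, 0.1204]
tool_rot: [0.564, 0.826, 0.0, -0.0]
force: [0.4, 0.4, 1.5]
finger_gap: 0.992
gripper_force: 0.0
t 6.6 p [ 0.483  -0.3472  0.1204] yaw(tool y) 21.33 tilt [-0.e+00  1.e-04 -1.e+00] F [0.41 0.44 1.49] T [ 0.   -0.06 -0.01] gap 84.7 grip 0.0 q [-0.81  0.6   1.59  0.    0.95 -1.18]
units [-0.314 -0.165  3.617]
turn units 0.005362063678240621
```

View pics/c1.png

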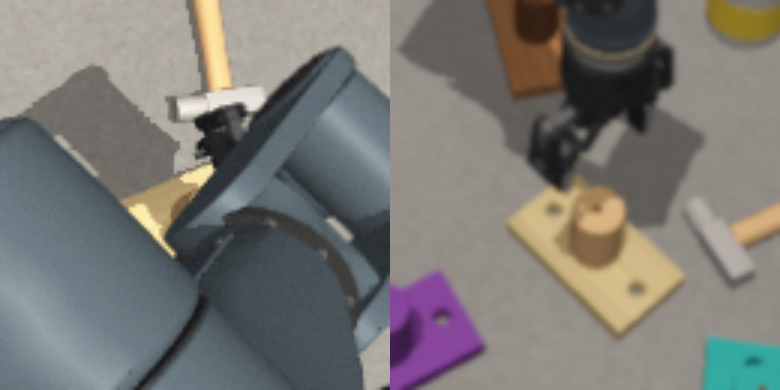

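The side view shows the open fingers straddling the plate's short axis over the pale hub, with the mallet clear. Next is the descent.

```bash
python3 -m handwheel '[[[-0.31,-0.16,0,0],[0,0,0.6,0],[0,0,0.6,0],[0,0,0.6,0],[0,0,0.6,0],[0,0,0.6,0],[0,0,0.5,0],[0,0,0,0]]]'
python3 -m handwheel '[[[0,0,0,0],[0,0,0,0],[0,0,0,0],[0,0,0,0],[0,0,0,0],[0,0,0,0],[0,0,0,0],[0,0,0,0]]]' 30 80
python3 go.py
```

```text
t: 7.7
tcp_pos: [0.4814, -0.3552, 0.0315]
tool_rot: [0.564, 0.826, 0.0, -0.001]
force: [-0.2, 0.4, 0.4]
finger_gap: 0.997
gripper_force: 0.0
t: 8.7
tcp_pos: [0.4828, -0.3563, 0.034]
tool_rot: [0.564, 0.826, -0.0, 0.001]
force: [1.4, 1.4, 5.0]
finger_gap: 0.54
gripper_force: 81.8
t 8.7 p [ 0.4828 -0.3563  0.034 ] yaw(tool y) 21.31 tilt [ 0.0017 -0.0014 -1.    ] F [1.4  1.43 4.97] T [ 0.15  0.05 -0.07] gap 46.1 grip 81.76695146641535 q [-0.82  0.74  1.63  0.    0.78 -1.19]
```

```bash
python3 -m handwheel '[[[0,0,-0.4,0],[0,0,-0.8,0],[0,0,-1,0],[0,0,-1,0],[0,0,-1,0],[0,0,-1,0],[0,0,-1,0],[0,0,-0.6,0],[0,0,0,0],[0,0,0,0]]]'
python3 go.py 0.524 0.234 0.20 0.6
python3 - <<'E'
from h import *
a,d=snapshot("side");cv2.imwrite("pics/c2.png",cv2.resize(a[150:350,240:440,::-1],None,fx=3,fy=3))
E
```

```text
t: 9.95
tcp_pos: [0.4813, -0.3552, 0.2017]
tool_rot: [0.564, 0.826, 0.0, -0.001]
force: [0.3, -0.2, -2.8]
finger_gap: 0.534
gripper_force: 82.4
t 9.95 p [ 0.4813 -0.3552  0.2017] yaw(tool y) 21.32 tilt [-0.0017  0.0017 -1.    ] F [ 0.32 -0.22 -2.84] T [-0.   -0.    0.03] gap 45.6 grip 82.39103040730697 q [-0.82  0.5   1.51 -0.    1.13 -1.19]
units [21.334 10.159  0.106]
turn units 3.4531705658665675
```

View pics/c2.png

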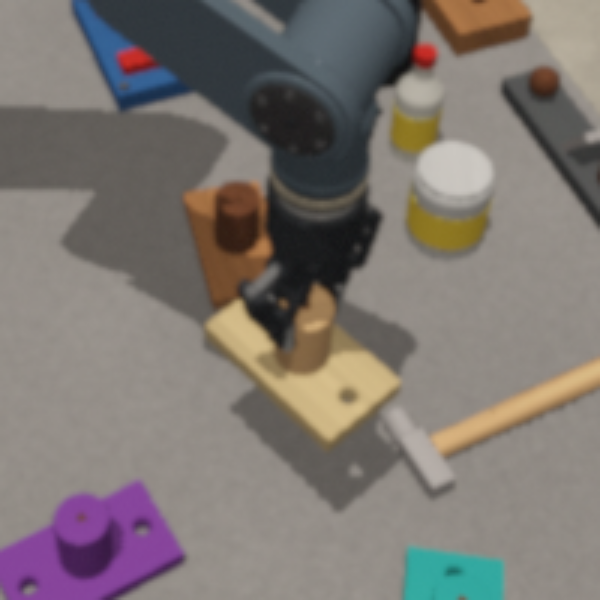

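The plate hangs level in the fingers, its hole near (347,396) in the crop, clear of the mallet. I'll carry it to the fixture.

```bash
python3 -m handwheel '[[[0,0,0,0.85],[0,0,0,0.9],[0,0,0,0.85],[0,0,0,0.85],[0.5,0,0,0],[1,0,0,0],[1,0.1,0,0],[1,0.1,0,0],[1,0.1,0,0],[1,0.1,0,0],[1,0.1,0,0],[1,0.1,0,0],[1,0.1,0,0],[1,0.1,0,0],[1,0.1,0,0],[1,0.1,0,0],[1,0.1,0,0],[1,0.1,0,0],[1,0.1,0,0],[1,0.1,0,0]]]'
python3 -m handwheel '[[[1,0.1,0,0],[1,0.1,0,0],[1,0.1,0,0],[1,0.1,0.3,0],[1,0.1,0.3,0],[1,0.1,0.3,0],[1,0,0.3,0],[0.6,0,0.3,0],[0.4,0,0.1,0],[0,0,0,0],[0,0,0,0]]]'
python3 go.py 0.524 0.234 0.13 0.6
python3 - <<'E'
from h import *
for n in("top","side"):
    a,d=snapshot(n);cv2.imwrite(f"pics/{n}3.png",a[...,::-1]);np.savez(f"{n}3.npz",a=a,W=world(n,d))
a=[cv2.imread(f"pics/{n}3.png") for n in("top","side")]
b=np.hstack([cv2.resize(a[0][150:280,160:290],None,fx=3,fy=3),cv2.resize(a[1][90:220,220:350],None,fx=3,fy=3)]);cv2.imwrite("pics/c3.png",b)
E
```

```text
t: 12.5
tcp_pos: [0.5122, 0.0342, 0.2031]
tool_rot: [0.703, 0.711, 0.0, 0.0]
force: [-0.7, -0.4, -3.2]
finger_gap: 0.536
gripper_force: 82.4
t: 13.88
tcp_pos: [0.5258, 0.2316, 0.163]
tool_rot: [0.703, 0.711, 0.0, 0.0]
force: [-0.4, -0.5, -2.5]
finger_gap: 0.538
gripper_force: 82.4
t 13.875 p [0.5258 0.2316 0.163 ] yaw(tool y) 0.6 tilt [ 3.e-04 -3.e-04 -1.e+00] F [-0.39 -0.51 -2.51] T [-0.    0.07 -0.04] gap 45.9 grip 82.3742888806737 q [ 0.22  0.52  1.61 -0.    1.01  0.21]
units [ 0.097 -0.073  1.322]
turn units -0.0007890076073140776
```

View pics/c3.png

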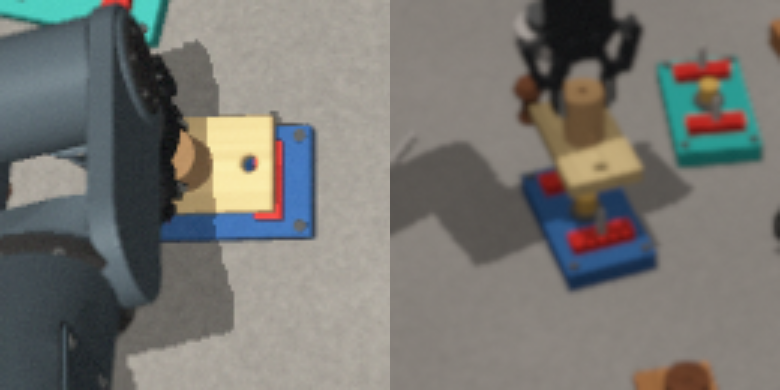

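Left: the plate hangs over the fixture with one hole visible at about (248,163), seen from above. Right: the -y half of the plate sits over the near red stop. Now I'll measure the plate's offset in both cameras.

```bash
cat > m3.py <<'E'
from h import *
import sys
tag,ztop=sys.argv[1],float(sys.argv[2])
for n in("top","side"):
    f=np.load(f"{n}{tag}.npz");W=f["W"];a=f["a"].astype(int);z=W[...,2]
    M=((np.hypot(W[...,0]-.525,W[...,1]-.234)<.12)&(abs(z-ztop)<.006)&(a[...,0]>a[...,2]+25)).astype(np.uint8)
    k,L,st,_=cv2.connectedComponentsWithStats(M);i=1+np.argmax(st[1:,4]);P=W[L==i]
    Z=np.linalg.lstsq(np.c_[P[:,:2]-P[:,:2].mean(0),np.ones(len(P))],P[:,2],rcond=None)[0]
    B=[]
    for y in np.arange(P[:,1].min()+.006,P[:,1].max()-.004,.004):
        q=P[abs(P[:,1]-y)<.003]
        if len(q) and np.ptp(q[:,0])>.076: B.append((y,q[:,0].min(),q[:,0].max()))
    B=np.array(B);k1=np.polyfit(B[:,0]-.18,B[:,1],1);k2=np.polyfit(B[:,0]-.18,B[:,2],1)
    print(n,len(P),"z,slopes",Z.round(4),"rows",len(B),"yaw lo/hi",np.degrees(-k1[0]).round(2),np.degrees(-k2[0]).round(2),"midx@y=.18",((k1[1]+k2[1])/2).round(4),"w",(k2[1]-k1[1]).round(4))
    q=P[abs(P[:,0]-.525)<.03];ym=[q[abs(q[:,0]-x)<.003][:,1].min() for x in np.arange(.495,.556,.005)]
    print("  -y end",np.median(ym).round(4),"slope deg",np.degrees(np.polyfit(np.arange(.495,.556,.005),ym,1)[0]).round(2))
    c=np.array([.525,.1785]);g=a.sum(-1);pg=a[...,0]-a[...,2]
    r=(np.hypot(W[...,0]-c[0],W[...,1]-c[1])<.02)
    # hole = non-pale pixels enclosed by plate component
    H=cv2.morphologyEx((L==i).astype(np.uint8),cv2.MORPH_CLOSE,np.ones((11,11)))
    H=(H>0)&(L!=i);k,LL,s2,cc=cv2.connectedComponentsWithStats(H.astype(np.uint8))
    Wp=cv2.undistortPoints(cc[1:].reshape(-1,1,2),np.array(camera_params(n)["mtx"]),np.array(camera_params(n)["D"])).reshape(-1,2)
    E=np.array(camera_params(n)["extrinsics"])
    for j,v in enumerate(Wp):
        if s2[j+1,4]<8: continue
        d=E[:3,:3]@np.array([v[0],-v[1],-1]);o=E[:3,3];print("  hole?",(o+d*(ztop-o[2])/d[2]).round(4),s2[j+1,4])
    # hub top
    Q=W[(np.hypot(W[...,0]-.525,W[...,1]-.234)<.06)&(abs(z-ztop-.065)<.004)&(a[...,0]>a[...,2]+25)]
    print("  hubtop",len(Q),Q.min(0).round(4) if len(Q) else 0,Q.max(0).round(4) if len(Q) else 0)
E
python3 m3.py 3 .147
```

```text
top 791 z,slopes [ 0.002  -0.0026  0.1475] rows 19 yaw lo/hi 0.1 -0.23 midx@y=.18 0.5258 w 0.0823
  -y end 0.1581 slope deg 0.32
  hole? [0.5269 0.2129 0.147 ] 14
  hole? [0.5261 0.1772 0.147 ] 22
  hubtop 85 [0.5053 0.2105 0.2082] [0.5455 0.2287 0.2152]
side 482 z,slopes [0.0068 0.0037 0.147 ] rows 27 yaw lo/hi -0.14 1.47 midx@y=.18 0.5278 w 0.0817
  -y end 0.1543 slope deg -2.24
  hole? [0.5222 0.2204 0.147 ] 13
  hubtop 104 [0.5019 0.2044 0.2082] [0.5506 0.2542 0.2159]
```

```bash
python3 -m handwheel '[[[0.09,-0.05,0.2,-0.05],[0,0,0.5,0],[0,0,0.5,0],[0,0,0.34,0],[0,0,0.1,0],[0,0,0,0],[0,0,0,0]]]'
python3 go.py
python3 - <<'E'
from h import *
for n in("top","side"):
    a,d=snapshot(n);cv2.imwrite(f"pics/{n}4.png",a[...,::-1]);np.savez(f"{n}4.npz",a=a,W=world(n,d))
a=[cv2.imread(f"pics/{n}4.png") for n in("top","side")]
b=np.hstack([cv2.resize(a[0][180:240,210:270],None,fx=6.5,fy=6.5,interpolation=2),cv2.resize(a[1][120:200,250:330],None,fx=4.875,fy=4.875,interpolation=2)]);cv2.imwrite("pics/c4.png",b)
E
python3 m3.py 4 .106
```

```text
t: 14.85
tcp_pos: [0.5248, 0.2345, 0.1222]
tool_rot: [0.701, 0.713, 0.0, 0.0]
force: [-0.3, -0.8, -2.3]
finger_gap: 0.536
gripper_force: 82.4
t 14.85 p [0.5248 0.2345 0.1222] yaw(tool y) 0.92 tilt [ 9.e-04  2.e-04 -1.e+00] F [-0.32 -0.76 -2.32] T [-0.01  0.01  0.01] gap 45.7 grip 82.37793323001824 q [ 0.23  0.58  1.64 -0.    0.92  0.21]
top 740 z,slopes [0.0006 0.0043 0.1065] rows 19 yaw lo/hi 1.79 0.56 midx@y=.18 0.5255 w 0.082
  -y end 0.1605 slope deg 0.56
  hole? [0.5252 0.1802 0.106 ] 22
  hubtop 71 [0.5054 0.2113 0.1676] [0.5421 0.2295 0.1747]
side 467 z,slopes [-0.0019  0.0029  0.1062] rows 27 yaw lo/hi 0.96 1.31 midx@y=.18 0.5271 w 0.081
  -y end 0.1575 slope deg 2.28
  hole? [0.5217 0.2212 0.106 ] 10
  hubtop 101 [0.5018 0.2085 0.1671] [0.5496 0.2576 0.175 ]
```

View pics/c4.png

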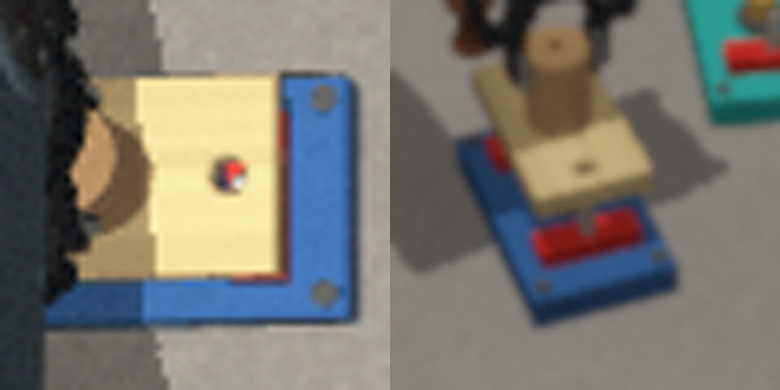

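Left: the peg tip shows as a bright spot inside the hole at (237,183), hole centre about (229,175). Right: the near peg is under the plate at (587,222). I'll work out the offset.

```bash
cat > ray.py <<'E'
from h import *
def ray(n,px,z):
    p=camera_params(n);v=cv2.undistortPoints(np.array(px,float).reshape(-1,1,2),np.array(p["mtx"]),np.array(p["D"])).reshape(-1,2)
    E=np.array(p["extrinsics"]);d=np.c_[v[:,0],-v[:,1],-np.ones(len(v))]@E[:3,:3].T
    return E[:3,3]+d*((z-E[2,3])/d[:,2])[:,None]
def proj(n,P):
    p=camera_params(n);E=np.linalg.inv(np.array(p["extrinsics"]));c=np.atleast_2d(P)@E[:3,:3].T+E[:3,3];c=c*[1,-1,-1]
    return cv2.projectPoints(c,np.zeros(3),np.zeros(3),np.array(p["mtx"]),np.array(p["D"]))[0].reshape(-1,2)
E
python3 - <<'E'
from ray import *
print("hole now",ray("top",[[245.2,206.9]],.1065).round(4),"tip",ray("top",[[246.5,208.3]],.079).round(4))
print("tips0",ray("top",[[247,207.7],[207.7,209.3]],.079).round(4))
# where peg axis (fixture pose hypotheses) projects, for checking
a=np.load("top0.npz")["a"].astype(int)
for c in((525,180),(524,290)):
    print(c,proj("top",[[c[0]/1e3,c[1]/1e3,.045],[c[0]/1e3,c[1]/1e3,.08]]).round(1).tolist())
def show(a,u,v,r=4): print(a[v-r:v+r+1,u-r:u+r+1].sum(-1))
sat=lambda a:(a.max(-1)-a.min(-1))
print(sat(a)[201:216,238:256]);print(sat(a)[201:216,200:216])
b=np.load("top4.npz")["a"].astype(int);print(sat(b)[200:214,238:253]);print(b.sum(-1)[200:214,238:253])
E
```

```text
hole now [[0.5241 0.1792 0.1065]] tip [[0.5239 0.181  0.079 ]]
tips0 [[0.5255 0.1797 0.079 ]
 [0.5228 0.2907 0.079 ]]
(525, 180) [[249.2, 209.4], [246.8, 207.8]]
(524, 290) [[211.3, 210.4], [207.9, 208.8]]
[[102 104 107 105 104 100  39 166 171 168 173 170 169 168 171 156  33 107]
 [103 101 105 104 105 101  39 166 170 168 169 169 169 167 169 156  33 107]
 [104 101 103 105 104 103  39 163 171 172 168 169 170 171 169 155  33 106]
 [104 104 105 104 105 101  40 166 171 171 169 168 170 168 170 157  32 108]
 [102 101 103 104 104 101  40 168 169 166 167 168 168 170 167 133  32 107]
 [107 105 104 105 106 101  38 168 156  60  89 129 171 171 168 133  34 105]
 [102 102 104 105 106 101  39 101  14  15  17  92 169 168 170 134  32 106]
 [102 105 106 104 105 102  38  60  17  15   7  14  87 169 167 133  34 108]
 [ 83 104 107 106 105 101  39  84  14  10  11   7  47 148 169 133  33 108]
 [ 64 105 104 106 106 101  41 161  88  16  10   8  52 148 168 133  32 106]
 [ 83 104 104 106 106 102  41 171 167 125  60  70 122 169 165 131  32 107]
 [ 81 107 108 110 105 104  39 168 168 169 168 172 168 169 165 132  31
[... 2303 characters left out ...]
5 447]
 [627 629 630 624 627 626 593 596 622 628 634 628 630 609 431]
 [624 633 622 620 577 465 404 377 450 593 629 627 628 600 431]
 [634 632 633 629 528 298 277 375 404 492 606 642 643 622 444]
 [655 653 649 626 487 292 271 386 386 376 628 661 659 634 451]
 [659 658 662 622 418 256 256 401 526 550 627 662 661 642 458]
 [660 667 662 651 532 263 218 397 668 621 648 663 662 640 452]
 [652 652 654 649 619 495 402 399 454 613 652 657 652 631 450]
 [646 648 649 653 649 649 626 630 650 653 646 658 657 626 454]
 [653 651 651 645 650 655 650 648 646 650 652 652 652 632 453]
 [652 650 650 650 651 655 653 651 652 652 651 653 653 630 449]
 [656 654 655 653 656 653 656 651 655 659 654 656 655 636 454]]
```

Both views put the hole within about 2 mm of the peg, which is inside the taper's capture range. I'll lower in small steps and watch the side forces.

```bash
python3 -m handwheel '[[[0.03,0.01,0.2,0.03],[0,0,0.2,0],[0,0,0.1,0],[0,0,0,0]]]' && python3 go.py; python3 -m handwheel '[[[0,0,0.1,0],[0,0,0.1,0],[0,0,0,0]]]' && python3 go.py
```

```text
t: 15.45
tcp_pos: [0.5243, 0.2351, 0.1089]
tool_rot: [0.703, 0.712, -0.0, -0.0]
force: [0.1, 0.0, -2.8]
finger_gap: 0.538
gripper_force: 82.4
t 15.45 p [0.5243 0.2351 0.1089] yaw(tool y) 0.74 tilt [-9.e-04 -2.e-04 -1.e+00] F [ 0.08  0.04 -2.8 ] T [-0.01 -0.08  0.07] gap 45.9 grip 82.37943160827854 q [0.23 0.6  1.65 0.   0.9  0.21]
t: 15.82
tcp_pos: [0.5245, 0.2351, 0.1041]
tool_rot: [0.703, 0.712, -0.0, -0.0]
force: [0.7, -0.4, -2.8]
finger_gap: 0.538
gripper_force: 82.4
t 15.825 p [0.5245 0.2351 0.1041] yaw(tool y) 0.74 tilt [-5.e-04 -1.e-04 -1.e+00] F [ 0.69 -0.44 -2.84] T [-0.    0.07 -0.03] gap 46.0 grip 82.37745924081537 q [ 0.23  0.6   1.65 -0.    0.88  0.21]
```

Underside is about at 70 mm and there is no contact force, so both pegs have entered the holes. Going further down.

```bash
python3 -m handwheel '[[[0,0,0.1,0],[0,0,0.1,0],[0,0,0.1,0],[0,0,0,0]]]' && python3 go.py; python3 -m handwheel '[[[0,0,0.1,0],[0,0,0.1,0],[0,0,0.1,0],[0,0,0,0]]]' && python3 go.py
```

```text
t: 16.32
tcp_pos: [0.5244, 0.2351, 0.0965]
tool_rot: [0.703, 0.712, -0.0, -0.0]
force: [0.4, -0.3, -2.2]
finger_gap: 0.54
gripper_force: 82.4
t 16.325 p [0.5244 0.2351 0.0965] yaw(tool y) 0.74 tilt [-7.e-04 -2.e-04 -1.e+00] F [ 0.4  -0.34 -2.21] T [-0.02  0.02  0.03] gap 46.1 grip 82.37885112917866 q [ 0.23  0.61  1.66 -0.    0.87  0.21]
t: 16.82
tcp_pos: [0.5248, 0.2352, 0.0898]
tool_rot: [0.703, 0.712, 0.0, 0.0]
force: [-1.5, -0.1, 3.4]
finger_gap: 0.538
gripper_force: 83.1
t 16.825 p [0.5248 0.2352 0.0898] yaw(tool y) 0.74 tilt [ 5.e-04  2.e-04 -1.e+00] F [-1.53 -0.06  3.43] T [-0.06  0.31 -0.01] gap 46.0 grip 83.05227439690498 q [0.23 0.63 1.66 0.   0.85 0.21]
```

```bash
python3 -m handwheel '[[[0,0,0.1,0],[0,0,0.1,0],[0,0,0.1,0],[0,0,0,0]]]' && python3 go.py; python3 -m handwheel '[[[0,0,0.08,0],[0,0,0,0]]]' && python3 go.py
```

```text
t: 17.32
tcp_pos: [0.5248, 0.2352, 0.0821]
tool_rot: [0.703, 0.712, 0.0, 0.0]
force: [-2.7, 0.0, 5.6]
finger_gap: 0.538
gripper_force: 83.2
t 17.325 p [0.5248 0.2352 0.0821] yaw(tool y) 0.74 tilt [ 4.e-04  2.e-04 -1.e+00] F [-2.68  0.05  5.64] T [-0.04  0.39 -0.  ] gap 46.0 grip 83.21710244716087 q [0.23 0.64 1.67 0.   0.84 0.21]
t: 17.58
tcp_pos: [0.5248, 0.2352, 0.0802]
tool_rot: [0.703, 0.712, 0.0, 0.0]
force: [-1.5, -0.8, 7.4]
finger_gap: 0.537
gripper_force: 83.4
t 17.575 p [0.5248 0.2352 0.0802] yaw(tool y) 0.74 tilt [ 5.e-04  2.e-04 -1.e+00] F [-1.5  -0.82  7.44] T [-0.07  0.41  0.01] gap 45.9 grip 83.35791489480471 q [0.23 0.64 1.67 0.   0.83 0.21]
```

```bash
python3 -m handwheel '[[[0,-0.02,0.04,0],[0,0,0,0]]]' && python3 go.py; python3 -m handwheel '[[[0,0,0.04,0],[0,0,0,0]]]' && python3 go.py
```

```text
t: 17.82
tcp_pos: [0.5248, 0.2353, 0.0795]
tool_rot: [0.703, 0.712, 0.001, 0.0]
force: [-1.4, -1.5, 7.5]
finger_gap: 0.536
gripper_force: 83.4
t 17.825 p [0.5248 0.2353 0.0795] yaw(tool y) 0.74 tilt [ 1.6e-03  3.0e-04 -1.0e+00] F [-1.38 -1.52  7.51] T [-0.04  0.35 -0.02] gap 45.8 grip 83.37114871654194 q [ 0.23  0.64  1.67 -0.    0.83  0.21]
t: 18.08
tcp_pos: [0.5249, 0.2353, 0.079]
tool_rot: [0.703, 0.712, 0.001, 0.0]
force: [-2.1, -0.3, 10.7]
finger_gap: 0.536
gripper_force: 83.7
t 18.075 p [0.5249 0.2353 0.079 ] yaw(tool y) 0.74 tilt [ 1.7e-03  4.0e-04 -1.0e+00] F [-2.13 -0.29 10.7 ] T [-0.08  0.54  0.03] gap 45.8 grip 83.71971964408658 q [ 0.23  0.64  1.67 -0.    0.83  0.21]
```

```bash
python3 -m handwheel '[[[0,0,0.04,0],[0,0,0,0],[0,0,0,0]]]' && python3 go.py; python3 -m handwheel '[[[0,0,0.04,0],[0,0,0,0],[0,0,0,0]]]' && python3 go.py
```

```text
t: 18.45
tcp_pos: [0.5249, 0.2353, 0.0789]
tool_rot: [0.703, 0.712, 0.001, 0.001]
force: [-2.7, -1.3, 16.8]
finger_gap: 0.535
gripper_force: 84.3
t 18.45 p [0.5249 0.2353 0.0789] yaw(tool y) 0.74 tilt [ 2.e-03  4.e-04 -1.e+00] F [-2.69 -1.26 16.78] T [-0.12  0.89  0.02] gap 45.7 grip 84.30348793115058 q [ 0.23  0.64  1.67 -0.    0.83  0.21]
t: 18.82
tcp_pos: [0.525, 0.2353, 0.0789]
tool_rot: [0.702, 0.712, 0.001, 0.001]
force: [-3.4, -1.2, 21.9]
finger_gap: 0.535
gripper_force: 84.9
t 18.825 p [0.525  0.2353 0.0789] yaw(tool y) 0.74 tilt [ 2.3e-03  5.0e-04 -1.0e+00] F [-3.43 -1.17 21.93] T [-0.26  1.22  0.03] gap 45.7 grip 84.94797167848446 q [ 0.23  0.64  1.67 -0.    0.83  0.21]
```

```bash
python3 -m handwheel '[[[0,0.02,0,0],[0,0,0,0],[0,0,0,0]]]' && python3 go.py
python3 - <<'E'
from h import *
for n in("top","side"):
    a,d=snapshot(n);cv2.imwrite(f"pics/{n}5.png",a[...,::-1]);np.savez(f"{n}5.npz",a=a,W=world(n,d))
a=[cv2.imread(f"pics/{n}5.png") for n in("top","side")]
b=np.hstack([cv2.resize(a[0][170:250,190:270],None,fx=4.875,fy=4.875,interpolation=2),cv2.resize(a[1][120:200,250:330],None,fx=4.875,fy=4.875,interpolation=2)]);cv2.imwrite("pics/c5.png",b)
E
python3 m3.py 5 .063
```

```text
t: 19.2
tcp_pos: [0.525, 0.2353, 0.0789]
tool_rot: [0.703, 0.712, 0.001, 0.0]
force: [-3.6, -0.8, 22.9]
finger_gap: 0.54
gripper_force: 85.0
t 19.2 p [0.525  0.2353 0.0789] yaw(tool y) 0.74 tilt [ 1.4e-03  4.0e-04 -1.0e+00] F [-3.61 -0.78 22.86] T [-0.24  1.45 -0.  ] gap 46.1 grip 84.99410145415823 q [0.23 0.64 1.67 0.   0.83 0.21]
top 668 z,slopes [ 0.0039 -0.0015  0.0633] rows 18 yaw lo/hi 0.11 2.3 midx@y=.18 0.5256 w 0.0825
  -y end 0.1626 slope deg 0.19
  hole? [0.5259 0.2184 0.063 ] 19
  hole? [0.5246 0.181  0.063 ] 18
  hubtop 60 [0.5055 0.2126 0.1242] [0.5544 0.2297 0.1319]
side 440 z,slopes [-0.005   0.0028  0.063 ] rows 27 yaw lo/hi 0.61 1.57 midx@y=.18 0.527 w 0.0815
  -y end 0.159 slope deg -1.15
  hole? [0.5188 0.2238 0.063 ] 16
  hole? [0.529  0.1887 0.063 ] 12
  hubtop 99 [0.5035 0.2081 0.1244] [0.5498 0.2553 0.1319]
```

View pics/c5.png

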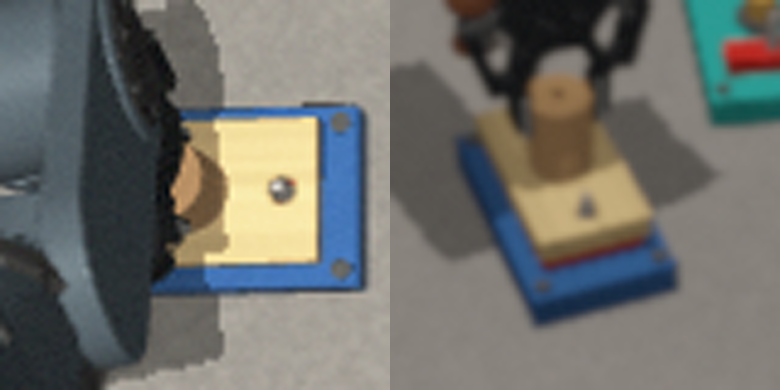

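The near peg stands up through its hole, at (281,189) in the top view and (586,207) in the side view. The plate sits flat on the red stops with its top at 63 mm as expected, and the hub is still held under about 23 N. Handing in.

```bash
python3 -m handwheel '[[[0,0,0,0],[0,0,0,0],[0,0,0,0],[0,0,0,0]]]' && python3 -c "
from station import sign_off
print(sign_off())"
```

```text
t: 19.8
tcp_pos: [0.525, 0.2353, 0.0789]
tool_rot: [0.703, 0.712, 0.001, 0.0]
force: [-4.3, -1.4, 21.7]
finger_gap: 0.541
gripper_force: 85.0
the job is handed in; nothing more can be done
None
```

I handed the job in at 19.8 s: the plywood faceplate is over both pegs and pressed flat on the red stops, and the gripper is still holding it down with about 22 N (the sign-off gave no verdict).

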